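# Sort a donor's mixed film into the archive trays

## Robot

A 7-joint arm with a two-finger parallel gripper is mounted at the origin on the work surface. World frame = base frame: x ahead of the robot, y to its left, z up, the work surface at z = 0. Lengths are in m, angles in rad, forces in N, time in s.
With the tool pointing down it reaches from about 0.425 to 0.95 m from the base axis. Payload 16.7 kg.
Tool frame: the origin (TCP) lies between the finger pads; the fingertips stand 14 mm ahead of it and the grasp point (between the pads) lies 5 mm behind it (tcp_to_tips is the distance from the TCP to the fingertips, in m); z points along the fingers, y is the line along which they close (so a half turn about z gives the same grasp; the last joint's range is limited). The gripper opens to 94 mm and grips with 3 to 60 N. Pads are 16 mm wide; open, the fingers measure 119 mm over their backs; the gripper's body (75 mm by 177 mm) begins 78 mm behind the grasp point.
Start: joints at [-1.486, 0.426, 0.074, 1.606, -0.034, 1.111, -0.067], TCP at [0.157, 0.656, 0.219] pointing down, gripper open.
Joint ranges: [-2.85, 2.85], [-0.5, 2.14], [-1.23, 1.37], [0.21, 2.46], [-1.02, 4.16], [0.16, 2.05], [-2.73, 2.73]. Speed limits (rad/s): [1.89, 1.89, 2.39, 2.39, 3.01, 3.01, 3.01].

## Interface

Orientations are given as [roll, pitch, yaw] about the fixed x, y, z axes, in that order (R = Rz(yaw) Ry(pitch) Rx(roll)).
In Python, from rig import sense, camera, camera_params, job_done, masks_of, tip_of, tcp_to_tips gives the robot as it stands.
- The arm moves only by the shell command python3 -m handwheel 'ROWS' [FORCE]. ROWS is JSON, a list of rows, each a list of 3 entries, a list of its own where there are three numbers: the shift along the tool's x, y, z in m, then the turn, a rotation vector about the tool's x, y, z in rad, then the finger opening in m, from 0 to 0.094. A call has 1 to 12 rows; each row shifts and turns the commanded pose from where the row before left it, along the tool's axes as they then stand; what a row does not reach is not made up. A row lasts 1/8 s, in which the tool goes at most 62.5 mm and 10.7 degrees, less where a joint would pass 70% of its speed; a pose out of reach is approached as far as the arm can. A call is refused whole if a number of a shift passes 0.0625 or a number of a turn 0.188, either way. A call with a gripper value outside its range is refused whole. The fingers move at their own pace and stop on an object; FORCE is the grip in N (left out, the last holds). Time passes only in rows, so rows that do not move let the fingers close. It gives the time, the measured TCP pose, the force, the opening and the grip force at its end, in the units of the state.
- sense(): the state, without advancing time (a new reading comes with each control period).
- camera(name): name is "scene" or "top"; returns the picture (420x560x3 uint8, blue, green, red); there is no depth.
- camera_params(name): a dict with "fx", "fy", "cx", "cy" (pixels), "xyz" and "orientation" of the camera in the world. Camera axes: x right, y down, z forward; pixel columns grow to the right and rows downward; lengths in m; the calibration is good to about 2 mm. A picture is of the moment at which its call begins. camera_params takes no time and is no camera call.
- job_done(): hands the job in; it is judged then, once.
Trained networks look in the newest picture that a camera, given by its name, has taken for a name from the list of things; names that differ only in an ending like _2 or _b are one class to them, and where a whole thing is asked for, a point or a joint stands for the part that bears it (a point fixed in the world has none). Each returns a list of dicts, best first, with "confidence" (0 to 1); they miss things now and then, are a little off and sometimes report something else, mostly with a low value. They report only what shows in the picture. A call takes as long as a camera call. They do not tell look-alikes from the thing itself.
- masks_of(query, camera): "mask" (420x560 bool, what is visible of it) and "bbox" ([left, top, right, bottom] in pixels, round what is visible of it).
- tip_of(query, camera): "point" ([column, row] in pixels: a listed point, or the origin of a listed thing).
The state is a dict: "time": time; "joint_pos": joint angles; "qd": joint speeds; "joint_efforts": joint torques, N m; "position": TCP position; "eef_rot": TCP orientation; "force": force on the tool from outside, world axes, zero at the start; "moment": the same for the moment, N m; "grip_width": finger opening in m; "gripper_force": force on a finger pad.
Only numpy, scipy, OpenCV 4.12 (cv2) and the standard library are available. Lean on these libraries where they do the work, as an engineer would, in place of code of your own. Each camera call takes 0.05 s, during which the arm holds its last target. There are 200 camera calls.

## Task

Sort the five loose pieces of film on the conservation bench into the three partitioned trays, each with its own kind: the two 35 mm cassettes with the cassettes, the two roll films with the roll films, and the slide box with the slide boxes. Stand each one upright in an empty compartment of its own, down on the tray floor; set it down rather than dropping it. Leave the loupe and the brush where they are.

Things in the scene. Friction and masses are not known exactly. Their poses are not given: they have to be found in the camera images.
- cassette_a: 35 mm film cassette on its flat end: dark steel drum 25 mm in diameter, 42.5 mm tall, bright end caps, black hub 12 mm across on top (47 mm in all), and a film lip, a thin fin down the side reaching 17 mm from the axis along +x (at y -8 to -4 mm). Origin: on the axis at the underside, z up; stands at z 0. Grip the drum with the fingers closing along y, clear of the lip. About 26 g
- cassette_b: Second 35 mm film cassette on its flat end: dark steel drum 25 mm in diameter, 42.5 mm tall, bright end caps, black hub 12 mm across on top (47 mm in all), and a film lip, a thin fin down the side reaching 17 mm from the axis along +x (at y -8 to -4 mm). Origin: on the axis at the underside, z up; stands at z 0. Grip the drum with the fingers closing along y, clear of the lip. About 26 g
- roll_a: 120 roll film on one end of its spool: cream paper roll 24 mm in diameter between two black disc flanges 25.4 mm across and 1.5 mm thick, 65 mm tall in all; from above a black disc with a small grey hub. Taller than a cassette, no lip. Origin: on the axis at the underside, z up; stands at z 0. About 32 g
- roll_b: Second 120 roll film on one end of its spool: cream paper roll 24 mm in diameter between two black disc flanges 25.4 mm across and 1.5 mm thick, 65 mm tall in all; from above a black disc with a small grey hub. Taller than a cassette, no lip. Origin: on the axis at the underside, z up; stands at z 0. About 32 g
- slide_box: Small beige carton of slides standing on edge, 58 mm (x) by 28 mm (y, the thin way) and 58 mm tall, with a brown cardboard lid band around its top. Origin: centre of the underside; z up. Stands on the bench at z 0. About 75 g
- tray_cassettes: Shallow grey partitioned tray already holding film cassettes. Fixed. Origin: centre of underside, x to its back, y left. 113 (x) by 168 (y) mm, floor top z 3, all walls 3 thick with tops at z 18. Two rows of 3 square cells, 52 clear, centres x -27.5 (front), +27.5 and y -55, 0, 55. Cassettes fixed in it, tops at z 50, fill the back row and front middle. Empty: (-27.5, -55) and (-27.5, 55) mm
- tray_rolls: Shallow grey partitioned tray already holding roll films. Fixed. Origin: centre of underside, x to its back, y left. 113 (x) by 168 (y) mm, floor top z 3, all walls 3 thick with tops at z 18. Two rows of 3 square cells, 52 clear, centres x -27.5 (front), +27.5 and y -55, 0, 55. Roll films fixed in it, tops at z 68, fill the back row and the front cell at y 55. Empty: (-27.5, -55) and (-27.5, 0) mm
- tray_boxes: Shallow grey partitioned tray already holding slide boxes on edge. Fixed. Origin: centre of underside, x to its back, y left. 88 (x) by 168 (y) mm, floor top z 3, all walls 3 thick with tops at z 18. One row of 3 cells, 82 (x) by 52 (y) clear, centres x 0, y -55, 0, 55. Slide boxes fixed at y -55 and 0, tops at z 61, thin way along y. Empty: (0, 55) mm
- loupe: Bystander, loose: black viewing loupe, 42 mm across at its foot, 33 mm at the top, 36 mm tall, with a glass lens on top; it stands among the film. Not film: leave it where it is. Origin: centre of the underside
- brush: Bystander, loose: flat dusting brush of eight bamboo sticks side by side with cream bristles, 146 mm long (x, from -80 mm at the handle end to +66 mm at the bristles) by 80 mm wide, 10 mm thick, lying off to the robot's left. Leave it where it is. Origin: on the underside, between handle and bristles
Things that resemble listed ones, but are neither listed nor needed, are in the scene too. What is shaped like the tray_rolls but orange or red is not meant.

How it is judged:
By the outcome, as a careful person would: the job done as asked, in the order asked, and still so for the second after the job is handed in, with the robot touching nothing.
It also fails if it takes over 120 s, if anything falls off the work surface, if the arm or the gripper's body presses on something with over 40 N, if the wrist force passes 120 N, or if a joint passes its speed limit or range.

## Working session

There is one attempt and no reset: what is moved stays moved. The work goes in short steps, Python scripts to look and compute and a shell command to move; the robot and the scene stay as the last step left them, time stands still between calls to the robot, and variables do not carry over. Pictures are saved under pics/ and viewed, at most 16 in all, crops included, and the job is handed in when it is done.

```bash
mkdir -p pics; ls
python3 - <<'E'
from rig import *
import cv2,numpy as np
for n in("scene","top"):
    cv2.imwrite(f"pics/{n}0.png",camera(n)); print(n,camera_params(n))
print(sense())
E
```

```text
pics
scene {'fx': 420.31901065840077, 'fy': 420.31901065840077, 'cx': 278.92411599417466, 'cy': 209.19476079161578, 'xyz': array([ 1.02246443, -0.56962748,  0.96851725]), 'orientation': array([-2.45242912,  0.01723326,  0.78628474])}
top {'fx': 392.9022452372223, 'fy': 392.9022452372223, 'cx': 282.02479660056343, 'cy': 205.88722253428233, 'xyz': array([ 0.23388776, -0.01227549,  1.29713508]), 'orientation': array([-2.95709748e+00, -2.82929898e-03, -1.57658930e+00])}
{'time': 0.1, 'joint_pos': array([-1.48552101,  0.42666176,  0.07382861,  1.60656534, -0.03411236,
        1.11081972, -0.06707909]), 'qd': array([ 0.00250196, -0.00070552,  0.00019401, -0.0001415 , -0.00074223,
        0.00156349, -0.00036066]), 'joint_efforts': array([ 7.78655754e-03, -9.37461948e+01,  3.67657296e+00, -4.55049169e+01,
       -4.86554252e-02,  1.68272643e-02, -4.80888502e-06]), 'position': array([0.15693698, 0.65608859, 0.21884018]), 'eef_rot': array([-3.14039841e+00,  6.24633003e-05,  2.90682269e+00]), 'force': array([ 1.23846087, -0.35152722, -0.05480274]), 'moment': array([-4.95860647e-03,  7.30403177e-03,  1.36441769e-05]), 'gripper_force': 0.0, 'grip_width': 0.09385312964741858}
```

View pics/top0.png

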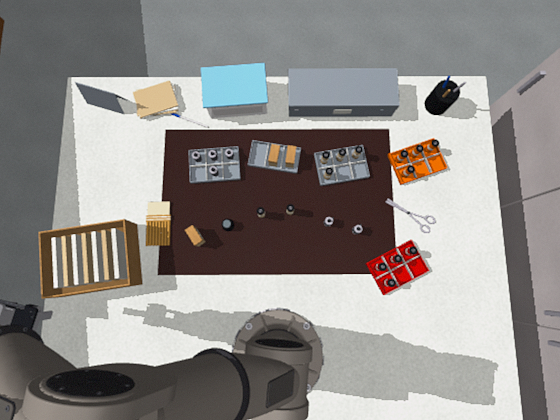

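View pics/scene0.png

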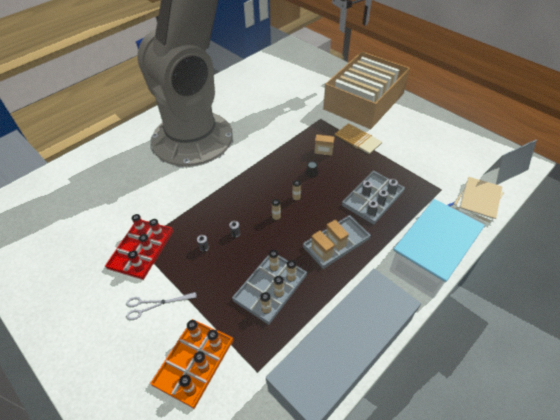

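The top view shows the slide box at (195,237), loupe (228,224), rolls (261,212) and (291,209), cassettes (328,221) and (358,229). The grey trays are at (214,164) cassettes, (275,155) boxes and (342,164) rolls. The orange and red trays at right are decoys. In the scene view the cassettes are at (202,242) and (235,229), rolls (276,209) and (296,190), box (324,144).

```bash
cat > h.py <<'E'
from rig import *
import numpy as np,cv2
from scipy.spatial.transform import Rotation as R
def P(n):
    c=camera_params(n); Rm=R.from_euler('xyz',c['orientation']).as_matrix()
    K=np.array([[c['fx'],0,c['cx']],[0,c['fy'],c['cy']],[0,0,1]])
    return K,Rm,np.array(c['xyz'])
def proj(n,X):
    K,Rm,t=P(n); p=(np.atleast_2d(X)-t)@Rm@K.T; return p[:,:2]/p[:,2:]
def tri(a,b):
    A=[]
    for n,uv in(("top",a),("scene",b)):
        K,Rm,t=P(n); M=K@np.c_[Rm.T,-Rm.T@t]
        A+= [uv[0]*M[2]-M[0],uv[1]*M[2]-M[1]]
    X=np.linalg.svd(np.array(A))[2][-1]; return X[:3]/X[3]
def onz(n,uv,z):
    K,Rm,t=P(n); d=Rm@np.linalg.solve(K,[uv[0],uv[1],1]); return t+d*(z-t[2])/d[2]
def go(target,yaw=None):
    "tool shift (in current axes), turn about tool z"
    s=sense(); M=R.from_euler('xyz',s['eef_rot']).as_matrix(); d=M.T@(np.array(target)-s['position'])
    y=s['eef_rot'][2]; 
    t=None
    if yaw is not None: t=-((yaw-y+np.pi/2)%np.pi-np.pi/2)
    return d.round(4),t
E
python3 - <<'E'
from h import *
im={n:camera(n) for n in("top","scene")}
for q in["cassette_a","roll_a","slide_box","tray_cassettes","tray_rolls","tray_boxes","loupe","brush"]:
    for n in("top","scene"):
        print(q,n,[(np.round(d['point'],1).tolist(),round(d['confidence'],2),onz(n,d['point'],0).round(3)[:2].tolist()) for d in tip_of(q,n)])
        print('   mask',[(np.round(d['bbox']).tolist(),round(d['confidence'],2),int(d['mask'].sum())) for d in masks_of(q,n)])
t=im["top"][195:250,180:370]; s=im["scene"][130:260,185:345]
cv2.imwrite("pics/c1.png",np.vstack([cv2.resize(t,(760,220),interpolation=cv2.INTER_CUBIC)]))
E
```

```text
cassette_a top [([261.7, 216.2], 0.63, [0.441, 0.051]), ([327.4, 219.9], 0.53, [0.428, -0.169]), ([357.1, 228.4], 0.53, [0.398, -0.267]), ([342.4, 167.2], 0.36, [0.61, -0.225])]
   mask [([352.0, 223.0, 366.0, 235.0], 0.57, 120)]
cassette_a scene [([206.3, 248.4], 0.7, [0.401, -0.258]), ([235.4, 233.0], 0.67, [0.419, -0.167])]
   mask [([198.0, 233.0, 206.0, 252.0], 0.59, 132), ([228.0, 222.0, 240.0, 241.0], 0.45, 137)]
roll_a top [([291.4, 211.8], 0.64, [0.456, -0.049]), ([262.4, 216.6], 0.6, [0.44, 0.048])]
   mask [([284.0, 207.0, 294.0, 216.0], 0.63, 72), ([262.0, 208.0, 266.0, 217.0], 0.51, 49)]
roll_a scene [([278.8, 216.6], 0.63, [0.466, -0.038]), ([322.3, 153.0], 0.61, [0.377, 0.256]), ([293.0, 195.9], 0.46, [0.439, 0.05])]
   mask [([272.0, 200.0, 282.0, 218.0], 0.61, 178), ([290.0, 181.0, 299.0, 202.0], 0.45, 159)]
slide_box top [([199.3, 236.4], 0.76, [0.375, 0.257])]
   mask []
slide_box scene [([322.6, 151.7], 0.87, [0.374, 0.261])]
   mask [([316.0, 136.0, 334.0, 154.0], 0.52, 311)]
tray_cassettes top [([217.4, 162.0], 0.62, [0.63, 0.203])]
   mask [([189.0, 145.0, 241.
[... 763 characters left out ...]
, 0.73, 2437)]
tray_boxes top [([276.3, 157.0], 0.86, [0.647, 0.001])]
   mask [([246.0, 139.0, 300.0, 178.0], 0.92, 1351), ([324.0, 216.0, 337.0, 231.0], 0.21, 79)]
tray_boxes scene [([333.4, 244.1], 0.95, [0.644, -0.001])]
   mask [([301.0, 216.0, 371.0, 268.0], 0.86, 1936)]
loupe top [([229.3, 224.6], 0.51, [0.414, 0.158])]
   mask [([222.0, 220.0, 233.0, 230.0], 0.51, 128)]
loupe scene [([312.9, 172.9], 0.49, [0.417, 0.165])]
   mask [([305.0, 159.0, 315.0, 176.0], 0.66, 170)]
brush top []
   mask [([144.0, 202.0, 169.0, 247.0], 0.84, 1053), ([248.0, 138.0, 300.0, 175.0], 0.19, 1296)]
brush scene [([358.7, 139.6], 0.71, [0.423, 0.393])]
   mask [([337.0, 122.0, 381.0, 158.0], 0.77, 720)]
```

View pics/c1.png

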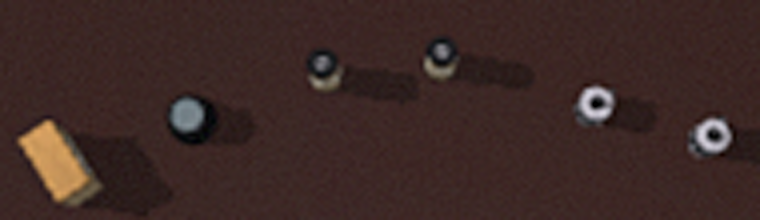

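The crop (4x, offset (180,195)) shows roll tops at about (260.5,211.5) and (290.2,208.5) and cassette caps at (329.5,220.5) and (358.7,228.5). The box's long side runs down-right. The lips don't show at this scale, so I'll zoom in.

Run:
```python
from h import *
t=camera("top");s=camera("scene")
for n,a,b in(("roll1",(260.5,211.5),None),):pass
def z(im,c,r,h=14):return cv2.resize(im[r-h:r+h,c-h:c+h],(300,300),interpolation=cv2.INTER_CUBIC)
row1=np.hstack([z(t,329,222),z(t,358,230)]);row2=np.hstack([z(s,235,232),z(s,202,244)])
g=np.vstack([row1,row2]); g=np.clip(g.astype(float)*1.4,0,255).astype(np.uint8)
cv2.imwrite("pics/c2.png",g)
g2=np.hstack([z(s,276,209),z(s,296,191)]);g3=np.hstack([z(s,324,145),z(t,195,236)])
cv2.imwrite("pics/c3.png",np.vstack([g2,g3]))
```

```text
(no output)
```

View pics/c2.png

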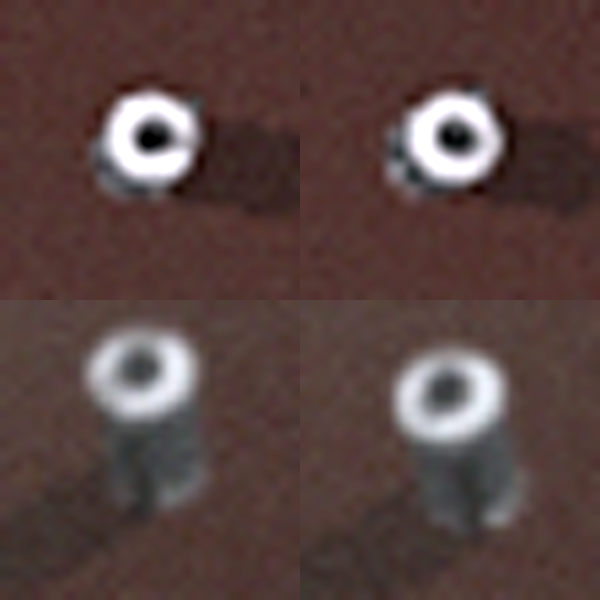

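View pics/c3.png

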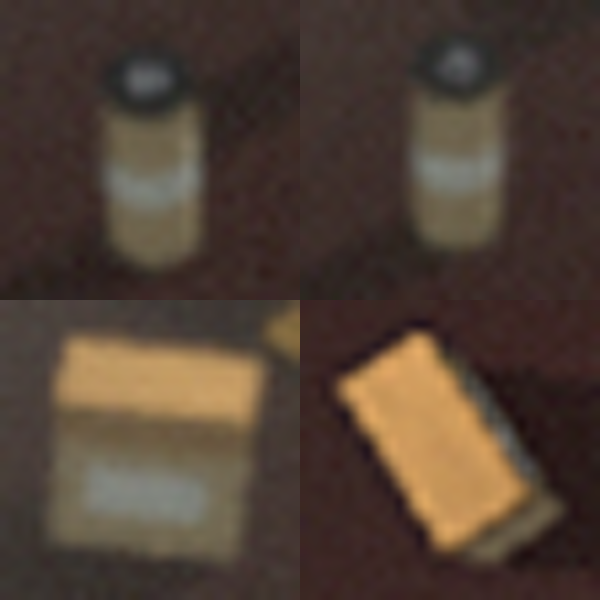

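Both cassettes' lips point up-right in the top view, towards the scene camera. That puts the lip tip at about -45° for the first and -30° for the second, so their yaws are about -25° and -10°. Next I'll look at the trays.

Run:
```python
from h import *
t=camera("top");s=camera("scene")
cv2.imwrite("pics/t1.png",cv2.resize(t[135:191,182:372],(760,224),interpolation=cv2.INTER_CUBIC))
cv2.imwrite("pics/s1.png",cv2.resize(s[165:325,228:412],(690,600),interpolation=cv2.INTER_CUBIC))
f=lambda u,v,o:((u+.5)/10.714-.5+o[0],(v+.5)/10.714-.5+o[1])
print('c1',tri(f(153,137,(315,208)),f(138,70,(221,218))))
print('c2',tri(f(156,137,(344,216)),f(148,92,(188,230))))
print('rL',tri((260.2,211.2),f(157,65,(282,177))))
print('rR',tri((289.9,208.2),f(147,78,(262,195))))
a=[f(*p,(181,222)) for p in((115,30),(38,83),(140,250),(228,190))]
b=[f(*p,(310,131)) for p in((265,55),(245,122),(50,105),(70,38))]
print([onz('top',p,.058).round(4)[:2].tolist() for p in a]);print([onz('scene',p,.058).round(4)[:2].tolist() for p in b])
print('box c',tri(np.mean(a,0),np.mean(b,0)))
```

```text
c1 [ 0.41936753 -0.16816531  0.0436151 ]
c2 [ 0.39318888 -0.26103099  0.04386595]
rL [0.4477395  0.05306396 0.06300139]
rR [ 0.45670263 -0.04194086  0.06314371]
[[0.4069, 0.2716], [0.3912, 0.2938], [0.3417, 0.2619], [0.3592, 0.2366]]
[[0.3897, 0.2956], [0.4051, 0.2681], [0.3578, 0.2332], [0.3416, 0.2603]]
box c [0.37400885 0.26517562 0.05788694]
```

View pics/t1.png

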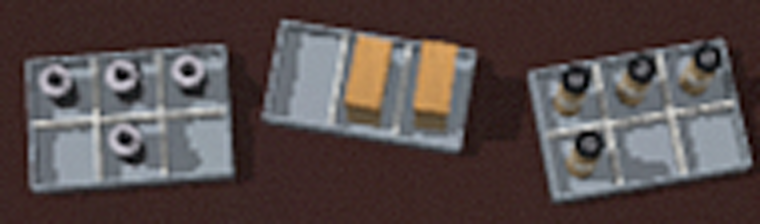

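View pics/s1.png

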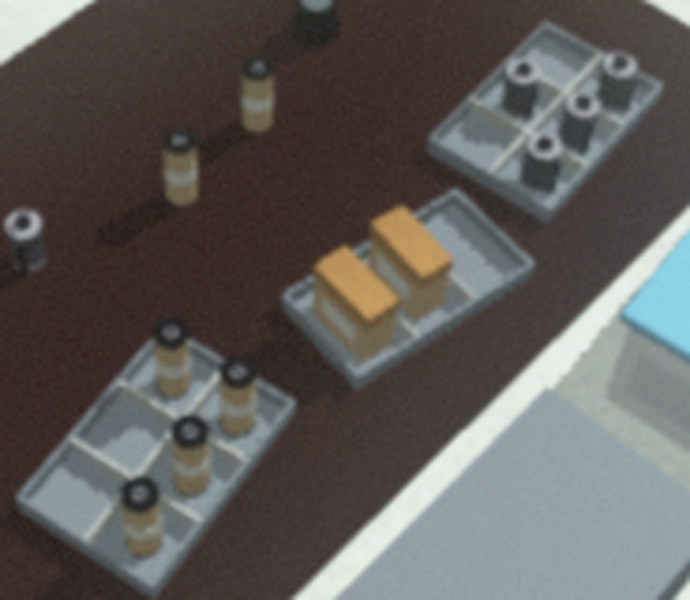

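The tray corners are clear in both crops, and the empty cells match the description. I'll fit each tray's position, height and yaw from the picked rim corners.

Run:
```python
from h import *
from scipy.optimize import least_squares
# order: back-left, back-right, front-right, front-left
T={'cas':(.113,[(25,60),(226,44),(234,174),(32,189)],[(662,84),(547,208),(430,141),(547,22)],[(-.0275,-.055),(-.0275,.055)]),
'box':(.088,[(285,20),(476,48),(461,148),(264,118)],[(533,262),(357,374),(283,296),(455,190)],[(0,.055)]),
'rol':(.113,[(528,72),(725,40),(751,166),(556,198)],[(294,403),(155,583),(18,497),None],[(-.0275,-.055),(-.0275,0)])}
for k,(L,a,b,cells) in T.items():
    loc=np.array([(L/2,.084),(L/2,-.084),(-L/2,-.084),(-L/2,.084)])
    def W(p):
        c,s=np.cos(p[2]),np.sin(p[2]); return np.c_[loc@np.array([[c,s],[-s,c]])+p[:2],np.full(4,p[3])]
    A=np.array([((u+.5)/4-.5+182,(v+.5)/4-.5+135) for u,v in a])
    ok=[i for i in range(4) if b[i]]; B=np.array([((b[i][0]+.5)/3.75-.5+228,(b[i][1]+.5)/3.75-.5+165) for i in ok])
    r=lambda p:np.r_[(proj('top',W(p))-A).ravel(),(proj('scene',W(p)[ok])-B).ravel()]
    s=least_squares(r,[.62,0,0,.018]);p=s.x
    print(k,p.round(4),'deg',np.degrees(p[2]).round(1),'rms',np.sqrt(np.mean(s.fun**2)).round(2))
    c,sn=np.cos(p[2]),np.sin(p[2])
    print('  cells',[(round(p[0]+c*x-sn*y,4),round(p[1]+sn*x+c*y,4)) for x,y in cells])
print('yaw now',sense()['eef_rot'])
```

```text
cas [0.6189 0.2119 0.0736 0.0175] deg 4.2 rms 0.46
  cells [(np.float64(0.5955), np.float64(0.155)), (np.float64(0.5874), np.float64(0.2647))]
box [ 0.6463  0.0074 -0.1647  0.0193] deg -9.4 rms 0.39
  cells [(np.float64(0.6553), np.float64(0.0617))]
rol [ 0.6151 -0.2188  0.1709  0.0177] deg 9.8 rms 0.49
  cells [(np.float64(0.5974), np.float64(-0.2777)), (np.float64(0.588), np.float64(-0.2235))]
yaw now [-3.14154732e+00 -2.76720246e-05  2.90675570e+00]
```

```bash
python3 -m handwheel '[[[0,0,0],[0,0,0.1],0.07],[[0,0,0],[0,0,0.1],0.07],[[-0.0416,-0.0199,0],[0,0,0],0.07],[[-0.0416,-0.0199,0],[0,0,0],0.07],[[-0.0416,-0.0199,0],[0,0,0],0.07],[[-0.0416,-0.0199,0],[0,0,0],0.07],[[-0.0416,-0.0199,0],[0,0,0],0.07],[[-0.0416,-0.0199,0],[0,0,0],0.07],[[-0.0416,-0.0199,0],[0,0,0],0.07],[[-0.0416,-0.0199,0],[0,0,0],0.07],[[-0.0416,-0.0199,0],[0,0,0],0.07],[[-0.0416,-0.0199,0],[0,0,0],0.07]]' 12
python3 -m handwheel '[[[-0.017,-0.0437,0],[0,0,0],0.07],[[-0.017,-0.0437,0],[0,0,0],0.07],[[-0.017,-0.0437,0],[0,0,0],0.07],[[-0.017,-0.0437,0],[0,0,0],0.07],[[-0.017,-0.0437,0],[0,0,0],0.07],[[-0.017,-0.0437,0],[0,0,0],0.07],[[-0.017,-0.0437,0],[0,0,0],0.07],[[-0.017,-0.0437,0],[0,0,0],0.07],[[-0.017,-0.0437,0],[0,0,0],0.07],[[-0.017,-0.0437,0],[0,0,0],0.07],[[0,0,0],[0,0,0],0.07]]'
python3 -c "
from h import *
print(go((.4194,-.1682,.034),-.436), tcp_to_tips, sense()['eef_rot'])"
```

```text
time: 3.5
position: [0.4514, 0.2995, 0.2197]
eef_rot: [3.141, 0.0, 2.707]
force: [-0.1, 0.2, -0.0]
grip_width: 0.0702
gripper_force: 0.0
time: 4.88
position: [0.42, -0.1701, 0.2198]
eef_rot: [-3.141, 0.001, 2.702]
force: [-0.3, 0.7, 0.0]
grip_width: 0.0701
gripper_force: 0.0
(array([0.0015, 0.0015, 0.1858]), np.float64(-0.0036823913799457486)) 0.014 [-3.14132772e+00  7.34862932e-04  2.70191026e+00]
```

```bash
python3 -m handwheel '[[[0.0015,0.0015,0.04],[0,0,0],0.05],[[0,0,0.045],[0,0,0],0.05],[[0,0,0.045],[0,0,0],0.05],[[0,0,0.035],[0,0,0],0.05],[[0,0,0.02],[0,0,0],0.05],[[0,0,0],[0,0,0],0.05],[[0,0,0],[0,0,0],0.03],[[0,0,0],[0,0,0],0.02],[[0,0,0],[0,0,0],0.015],[[0,0,0],[0,0,0],0.015]]' 12
python3 -c "
from h import *
t=camera('top');s=camera('scene')
z=lambda im,c,r,h=25:cv2.resize(im[r-h:r+h,c-h:c+h],(390,390),interpolation=cv2.INTER_CUBIC)
cv2.imwrite('pics/g1.png',np.hstack([z(t,329,222),z(s,235,232)]));print(sense()['grip_width'],sense()['gripper_force'],sense()['position'])"
```

```text
time: 6.12
position: [0.4204, -0.1651, 0.0351]
eef_rot: [3.141, 0.001, 2.707]
force: [-2.1, 1.6, 10.1]
grip_width: 0.0248
gripper_force: 12.0
0.024572299435503656 12.002803981304169 [ 0.42042095 -0.16517288  0.03510869]
```

View pics/g1.png

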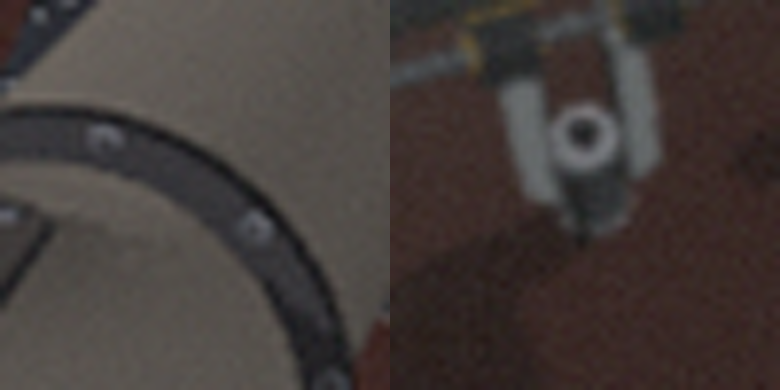

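The cassette is held between the fingers (width 24.6 mm). The 10 N z-force needs a second reading before I lift.

```bash
python3 -m handwheel '[[[0,0,0],[0,0,0],0.015],[[0,0,0],[0,0,0],0.015]]'; python3 -m handwheel '[[[0,0,-0.02],[0,0,0],0.015],[[0,0,-0.04],[0,0,0],0.015],[[0,0,-0.05],[0,0,0],0.015],[[0,0,0],[0,0,0],0.015]]'
python3 -c "
from h import *
t=camera('top');s=camera('scene')
z=lambda im,c,r,h=30:cv2.resize(im[r-h:r+h,c-h:c+h],(390,390),interpolation=cv2.INTER_CUBIC)
cv2.imwrite('pics/g2.png',np.hstack([z(s,235,217)]));print(sense()['grip_width'],sense()['force'],sense()['position'])"
```

```text
time: 6.48
position: [0.4204, -0.1651, 0.0351]
eef_rot: [3.141, 0.001, 2.707]
force: [-1.7, 1.0, 10.3]
grip_width: 0.0245
gripper_force: 12.0
time: 6.98
position: [0.4216, -0.1654, 0.1473]
eef_rot: [3.138, 0.005, 2.707]
force: [0.0, 0.3, -0.3]
grip_width: 0.0246
gripper_force: 12.0
0.0248021401391582 [ 0.25198123  0.17685001 -0.34202484] [ 0.42010164 -0.16470531  0.14467341]
```

View pics/g2.png

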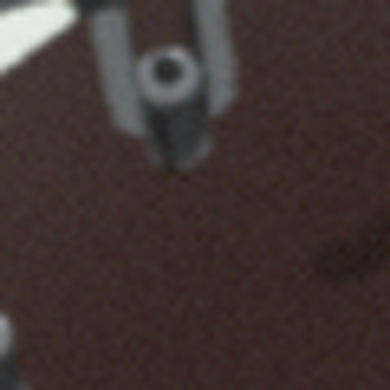

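Force is back to zero in the air and the cassette hangs upright. Its base sits about 35 mm below the TCP. Next is the right front cell of the cassette tray.

```bash
python3 -m handwheel '[[[-0.003,0.0455,0],[0,0,0],0.015],[[-0.003,0.0455,0],[0,0,0],0.015],[[-0.003,0.0455,0],[0,0,0],0.015],[[-0.003,0.0455,0],[0,0,0],0.015],[[-0.003,0.0455,0],[0,0,0],0.015],[[-0.003,0.0455,0],[0,0,0],0.015],[[-0.003,0.0455,0],[0,0,0],0.015],[[-0.003,0.0455,0],[0,0,0],0.015],[[0,0,0],[0,0,0],0.015]]'
python3 -c "
from h import *
print(go((.5955,.155,.038)))"
```

```text
time: 8.2
position: [0.5949, 0.1579, 0.142]
eef_rot: [-3.14, -0.002, 2.711]
force: [0.1, -0.3, -0.5]
grip_width: 0.0246
gripper_force: 12.0
(array([-0.0019, -0.0022,  0.104 ]), None)
```

```bash
python3 -m handwheel '[[[-0.002,-0.002,0.03],[0,0,0],0.015],[[0,0,0.03],[0,0,0],0.015],[[0,0,0.02],[0,0,0],0.015],[[0,0,0.012],[0,0,0],0.015],[[0,0,0.006],[0,0,0],0.015],[[0,0,0],[0,0,0],0.015],[[0,0,0],[0,0,0],0.015]]'
python3 -c "
from h import *
print(go((.5955,.155,.038)))
s=camera('scene');t=camera('top')
cv2.imwrite('pics/p1.png',cv2.resize(s[160:230,340:415],(600,560),interpolation=cv2.INTER_CUBIC))"
```

```text
time: 9.07
position: [0.5964, 0.1522, 0.0472]
eef_rot: [3.141, 0.001, 2.707]
force: [-0.5, -0.3, 0.3]
grip_width: 0.0249
gripper_force: 12.0
(array([0.002 , 0.0021, 0.0092]), None)
```

View pics/p1.png

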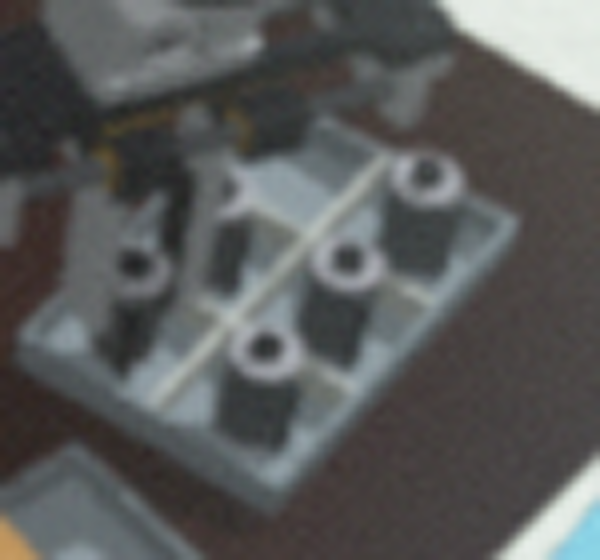

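The held cassette is inside the right front cell, clear of its neighbours and about 9 mm above the floor. I'll set it down slowly.

```bash
python3 -m handwheel '[[[0.001,0.001,0.004],[0,0,0],0.015],[[0,0,0.003],[0,0,0],0.015],[[0,0,0.0015],[0,0,0],0.015],[[0,0,0],[0,0,0],0.015]]';python3 -m handwheel '[[[0,0,0.001],[0,0,0],0.015],[[0,0,0],[0,0,0],0.015]]'
```

```text
time: 9.68
position: [0.5954, 0.1534, 0.0381]
eef_rot: [-3.142, -0.0, 2.707]
force: [-1.5, 0.1, 5.5]
grip_width: 0.0249
gripper_force: 12.0
time: 9.93
position: [0.5957, 0.1533, 0.0376]
eef_rot: [3.141, 0.0, 2.706]
force: [-3.7, -1.7, 14.0]
grip_width: 0.0245
gripper_force: 12.0
```

```bash
python3 -m handwheel '[[[0,0,-0.001],[0,0,0],0.015],[[0,0,0],[0,0,0],0.036],[[0,0,0],[0,0,0],0.036],[[0,0,0],[0,0,0],0.036],[[0,0,-0.015],[0,0,0],0.036],[[0,0,-0.045],[0,0,0],0.036],[[0,0,-0.05],[0,0,0],0.036],[[0,0,0],[0,0,0],0.05]]'
python3 -m handwheel '[[[0.001,-0.0461,0],[0,0,0],0.05],[[0.001,-0.0461,0],[0,0,0],0.05],[[0.001,-0.0461,0],[0,0,0],0.05],[[0.001,-0.0461,0],[0,0,0],0.05],[[0.001,-0.0461,0],[0,0,0],0.05],[[0.001,-0.0461,0],[0,0,0],0.05],[[0.001,-0.0461,0],[0,0,0],0.05],[[0.001,-0.0461,0],[0,0,0],0.05],[[0.001,-0.0461,0],[0,0,0],0.05],[[0.001,-0.0461,0],[0,0,0],0.05],[[0,0,0],[0,0,-0.13],0.05],[[0,0,0],[0,0,-0.13],0.05]]'
python3 -m handwheel '[[[0,0,0],[0,0,0],0.05]]'
python3 -c "
from h import *
print(go((.3932,-.2610,.034),2.967))
s=camera('scene')
cv2.imwrite('pics/p2.png',cv2.resize(s[160:260,180:415],(800,340),interpolation=cv2.INTER_CUBIC))"
```

```text
time: 10.92
position: [0.5975, 0.1537, 0.1526]
eef_rot: [3.137, 0.004, 2.706]
force: [0.4, 0.6, 0.2]
grip_width: 0.043
gripper_force: 0.0
time: 12.42
position: [0.3915, -0.2609, 0.148]
eef_rot: [3.141, -0.0, 2.97]
force: [0.2, 0.0, -0.4]
grip_width: 0.05
gripper_force: 0.0
time: 12.55
position: [0.3919, -0.2605, 0.1481]
eef_rot: [3.141, -0.0, 2.966]
force: [0.2, 0.3, 0.4]
grip_width: 0.0501
gripper_force: 0.0
(array([-0.0014, -0.0003,  0.1141]), np.float64(-0.0013497916491536088))
```

View pics/p2.png

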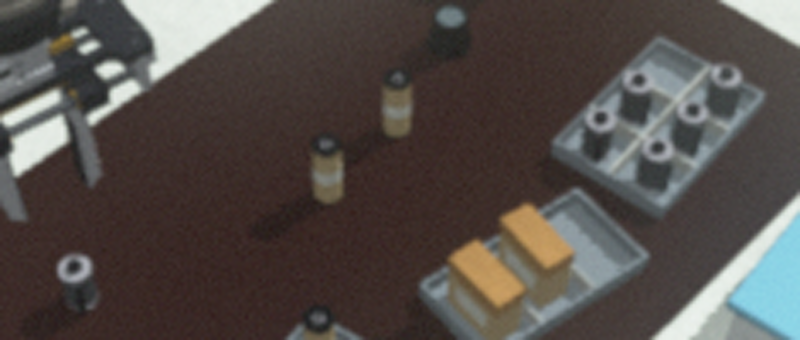

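The first cassette stands upright in the right front cell. The gripper is over the second one, so I'll grasp it and carry it over.

```bash
python3 -m handwheel '[[[-0.001,0,0.03],[0,0,0],0.05],[[0,0,0.035],[0,0,0],0.05],[[0,0,0.03],[0,0,0],0.05],[[0,0,0.017],[0,0,0],0.05],[[0,0,0],[0,0,0],0.05]]'
python3 -m handwheel '[[[0,0,0],[0,0,0],0.03],[[0,0,0],[0,0,0],0.02],[[0,0,0],[0,0,0],0.015],[[0,0,0],[0,0,0],0.015]]' 12
python3 -m handwheel '[[[0,0,-0.02],[0,0,0],0.015],[[0,0,-0.04],[0,0,0],0.015],[[0,0,-0.05],[0,0,0],0.015],[[0,0,0],[0,0,0],0.015],[[0,0,0],[0,0,0],0.015]]'
python3 -c "
from h import *
print(go((.5874,.2647,.145)))"
```

```text
time: 13.22
position: [0.3926, -0.2606, 0.0355]
eef_rot: [-3.142, -0.002, 2.965]
force: [-0.1, -0.0, 0.5]
grip_width: 0.0504
gripper_force: 0.0
time: 13.72
position: [0.3936, -0.2607, 0.0365]
eef_rot: [3.142, 0.001, 2.967]
force: [-0.8, 1.4, 7.7]
grip_width: 0.0242
gripper_force: 12.0
time: 14.35
position: [0.3932, -0.2601, 0.1457]
eef_rot: [3.141, 0.0, 2.967]
force: [-0.4, -0.3, -0.9]
grip_width: 0.0244
gripper_force: 12.0
(array([-0.1003,  0.5506,  0.0011]), None)
```

```bash
python3 -m handwheel '[[[-0.0091,0.05,0],[0,0,0],0.015],[[-0.0091,0.05,0],[0,0,0],0.015],[[-0.0091,0.05,0],[0,0,0],0.015],[[-0.0091,0.05,0],[0,0,0],0.015],[[-0.0091,0.05,0],[0,0,0],0.015],[[-0.0091,0.05,0],[0,0,0],0.015],[[-0.0091,0.05,0],[0,0,0],0.015],[[-0.0091,0.05,0],[0,0,0],0.015],[[-0.0091,0.05,0],[0,0,0],0.015],[[-0.0091,0.05,0],[0,0,0],0.015],[[-0.0091,0.05,0],[0,0,0],0.015],[[0,0,0],[0,0,0],0.015]]'
python3 -m handwheel '[[[0,0,0],[0,0,0],0.015],[[0,0,0],[0,0,0],0.015]]'
python3 -c "
from h import *
print(go((.5874,.2647,.0395)))"
```

```text
time: 15.85
position: [0.5868, 0.2674, 0.1432]
eef_rot: [-3.14, -0.002, 2.971]
force: [-0.5, -0.5, -0.9]
grip_width: 0.0244
gripper_force: 12.0
time: 16.1
position: [0.5871, 0.262, 0.1454]
eef_rot: [-3.141, -0.001, 2.965]
force: [-0.2, 0.2, 0.9]
grip_width: 0.0247
gripper_force: 12.0
(array([1.000e-04, 2.800e-03, 1.059e-01]), None)
```

```bash
python3 -m handwheel '[[[0,0.001,0.03],[0,0,0],0.015],[[0,0,0.03],[0,0,0],0.015],[[0,0,0.02],[0,0,0],0.015],[[0,0,0.012],[0,0,0],0.015],[[0,0,0.005],[0,0,0],0.015],[[0,0,0.003],[0,0,0],0.015],[[0,0,0.002],[0,0,0],0.015],[[0,0,0],[0,0,0],0.015],[[0,0,0],[0,0,0],0.015]]'
```

```text
time: 17.23
position: [0.5877, 0.2646, 0.0443]
eef_rot: [3.141, 0.0, 2.967]
force: [0.3, -0.8, -0.1]
grip_width: 0.0247
gripper_force: 12.0
```

```bash
python3 -m handwheel '[[[0,0,0.002],[0,0,0],0.015],[[0,0,0.0015],[0,0,0],0.015],[[0,0,0.001],[0,0,0],0.015],[[0,0,0],[0,0,0],0.015]]'; python3 -m handwheel '[[[0,0,0.001],[0,0,0],0.015],[[0,0,0],[0,0,0],0.015]]'
```

```text
time: 17.73
position: [0.5876, 0.2646, 0.0396]
eef_rot: [3.141, -0.0, 2.967]
force: [-0.7, -1.2, 2.4]
grip_width: 0.0244
gripper_force: 12.0
time: 17.98
position: [0.5879, 0.2648, 0.0391]
eef_rot: [3.141, 0.0, 2.967]
force: [-3.3, -0.1, 11.8]
grip_width: 0.0251
gripper_force: 12.0
```

```bash
python3 -m handwheel '[[[0,0,-0.001],[0,0,0],0.015],[[0,0,0],[0,0,0],0.036],[[0,0,0],[0,0,0],0.036],[[0,0,0],[0,0,0],0.036],[[0,0,-0.015],[0,0,0],0.036],[[0,0,-0.045],[0,0,0],0.036],[[0,0,-0.05],[0,0,0],0.036],[[0,0,0],[0,0,0],0.05]]'
python3 -m handwheel '[[[0.0203,-0.0466,0],[0,0,0],0.05],[[0.0203,-0.0466,0],[0,0,0],0.05],[[0.0203,-0.0466,0],[0,0,0],0.05],[[0.0203,-0.0466,0],[0,0,0],0.05],[[0.0203,-0.0466,0],[0,0,0],0.05],[[0,0,0],[0,0,0],0.05],[[0,0,0],[0,0,0],0.05]]'
python3 -c "
from h import *
print(go((.4477,.0531,.036)))"
```

```text
time: 18.98
position: [0.5897, 0.2652, 0.1542]
eef_rot: [3.137, 0.005, 2.966]
force: [0.4, 0.5, -0.3]
grip_width: 0.0426
gripper_force: 0.0
time: 19.85
position: [0.4474, 0.0532, 0.1498]
eef_rot: [3.141, 0.001, 2.967]
force: [0.8, 0.6, 0.1]
grip_width: 0.0503
gripper_force: 0.0
(array([-2.000e-04, -1.000e-04,  1.138e-01]), None)
```

```bash
python3 -m handwheel '[[[0,0,0.03],[0,0,0],0.05],[[0,0,0.035],[0,0,0],0.05],[[0,0,0.03],[0,0,0],0.05],[[0,0,0.018],[0,0,0],0.05],[[0,0,0],[0,0,0],0.05]]'
python3 -m handwheel '[[[0,0,0],[0,0,0],0.03],[[0,0,0],[0,0,0],0.02],[[0,0,0],[0,0,0],0.015],[[0,0,0],[0,0,0],0.015]]' 12
python3 -m handwheel '[[[0,0,-0.02],[0,0,0],0.015],[[0,0,-0.05],[0,0,0],0.015],[[0,0,-0.06],[0,0,0],0.015],[[0,0,0],[0,0,0],0.015],[[0,0,0],[0,0,0],0.015]]'
python3 -c "
from h import *
s=camera('scene')
a=s[140:240,230:340];b=s[165:265,340:450]
cv2.imwrite('pics/p3.png',cv2.resize(np.hstack([s[120:240,230:350],s[160:280,340:460]]),(800,400),interpolation=cv2.INTER_CUBIC))
print(go((.5974,-.2777,.155)))"
```

```text
time: 20.48
position: [0.4468, 0.053, 0.0353]
eef_rot: [-3.14, -0.002, 2.968]
force: [-0.0, -0.7, 0.4]
grip_width: 0.0501
gripper_force: 0.0
time: 20.98
position: [0.4474, 0.0531, 0.0369]
eef_rot: [3.141, 0.001, 2.967]
force: [-0.1, 1.3, 4.4]
grip_width: 0.0239
gripper_force: 12.0
time: 21.6
position: [0.4468, 0.0531, 0.1663]
eef_rot: [3.141, -0.0, 2.967]
force: [-1.2, -0.2, -0.1]
grip_width: 0.0238
gripper_force: 12.0
(array([-0.206 , -0.2993,  0.0107]), None)
```

View pics/p3.png

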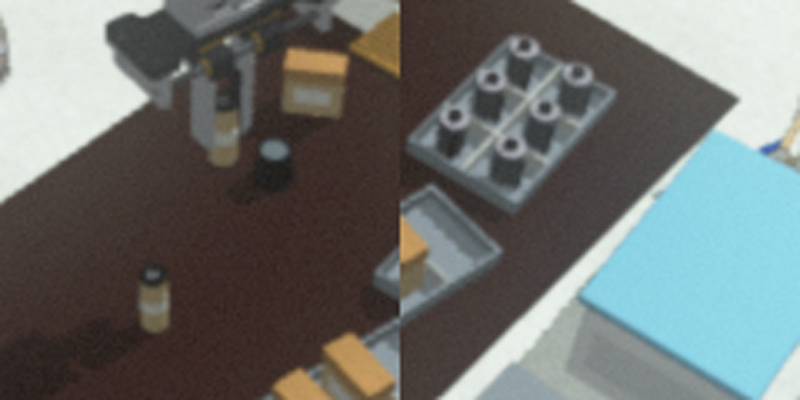

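Both cassettes are placed and the roll is held upright. I'll carry it to the right front cell of the roll tray.

```bash
python3 -m handwheel '[[[-0.0257,-0.0374,0],[0,0,0],0.015],[[-0.0257,-0.0374,0],[0,0,0],0.015],[[-0.0257,-0.0374,0],[0,0,0],0.015],[[-0.0257,-0.0374,0],[0,0,0],0.015],[[-0.0257,-0.0374,0],[0,0,0],0.015],[[-0.0257,-0.0374,0],[0,0,0],0.015],[[-0.0257,-0.0374,0],[0,0,0],0.015],[[-0.0257,-0.0374,0],[0,0,0],0.015],[[0,0,0],[0,0,0],0.015],[[0,0,0],[0,0,0],0.015],[[0,0,0],[0,0,0],0.015]]'
python3 -m handwheel '[[[0,0,0.03],[0,0,0],0.015],[[0,0,0.035],[0,0,0],0.015],[[0,0,0.025],[0,0,0],0.015],[[0,0,0.015],[0,0,0],0.015],[[0,0,0.008],[0,0,0],0.015],[[0,0,0],[0,0,0],0.015],[[0,0,0],[0,0,0],0.015],[[0,0,0],[0,0,0],0.015]]'
python3 -c "
from h import *
s=camera('scene')
cv2.imwrite('pics/p4.png',cv2.resize(s[235:335,220:320],(500,500),interpolation=cv2.INTER_CUBIC))
print(go((.5974,-.2777,.040)))"
```

```text
time: 23.02
position: [0.5972, -0.2764, 0.1657]
eef_rot: [3.141, -0.001, 2.968]
force: [-0.2, 0.1, 0.2]
grip_width: 0.0241
gripper_force: 12.0
time: 24.02
position: [0.5979, -0.2778, 0.0542]
eef_rot: [-3.141, 0.001, 2.967]
force: [-0.1, -0.4, 0.1]
grip_width: 0.0244
gripper_force: 12.0
(array([ 0.0004, -0.    ,  0.0141]), None)
```

View pics/p4.png

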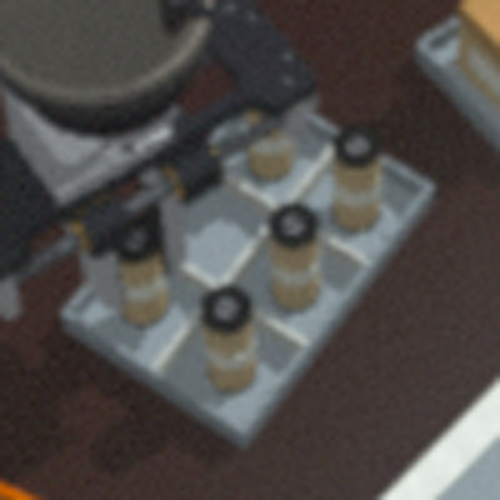

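The roll hangs over its cell, well centred, with 14 mm to go.

```bash
python3 -m handwheel '[[[0,0,0.006],[0,0,0],0.015],[[0,0,0.003],[0,0,0],0.015],[[0,0,0.002],[0,0,0],0.015],[[0,0,0.002],[0,0,0],0.015],[[0,0,0],[0,0,0],0.015],[[0,0,0],[0,0,0],0.015]]'; python3 -m handwheel '[[[0,0,0.001],[0,0,0],0.015],[[0,0,0.001],[0,0,0],0.015],[[0,0,0],[0,0,0],0.015]]'
```

```text
time: 24.82
position: [0.5975, -0.2777, 0.0405]
eef_rot: [-3.142, 0.0, 2.967]
force: [0.1, -0.1, 0.6]
grip_width: 0.0236
gripper_force: 12.0
time: 25.2
position: [0.5982, -0.2778, 0.0395]
eef_rot: [3.141, 0.002, 2.967]
force: [-2.5, 1.9, 11.5]
grip_width: 0.0239
gripper_force: 12.0
```

```bash
python3 -m handwheel '[[[0,0,-0.001],[0,0,0],0.015],[[0,0,0],[0,0,0],0.036],[[0,0,0],[0,0,0],0.036],[[0,0,0],[0,0,0],0.036],[[0,0,-0.015],[0,0,0],0.036],[[0,0,-0.045],[0,0,0],0.036],[[0,0,-0.055],[0,0,0],0.036],[[0,0,0],[0,0,0],0.05]]'
python3 -m handwheel '[[[0.03,0.0346,0],[0,0,0],0.05],[[0.03,0.0346,0],[0,0,0],0.05],[[0.03,0.0346,0],[0,0,0],0.05],[[0.03,0.0346,0],[0,0,0],0.05],[[0.03,0.0346,0],[0,0,0],0.05],[[0.03,0.0346,0],[0,0,0],0.05],[[0,0,0],[0,0,0],0.05],[[0,0,0],[0,0,0],0.05],[[0,0,0],[0,0,0],0.05]]'
python3 -c "
from h import *
print(go((.4567,-.0419,.036)))"
```

```text
time: 26.2
position: [0.5993, -0.279, 0.1597]
eef_rot: [-3.141, 0.007, 2.966]
force: [0.6, -0.0, -0.3]
grip_width: 0.0429
gripper_force: 0.0
time: 27.32
position: [0.4568, -0.0429, 0.1546]
eef_rot: [-3.141, 0.0, 2.965]
force: [0.3, 0.4, 0.9]
grip_width: 0.0498
gripper_force: 0.0
(array([0.0003, 0.001 , 0.1186]), None)
```

```bash
python3 -m handwheel '[[[0,0.001,0.035],[0,0,0],0.05],[[0,0,0.035],[0,0,0],0.05],[[0,0,0.03],[0,0,0],0.05],[[0,0,0.018],[0,0,0],0.05],[[0,0,0],[0,0,0],0.05]]'
python3 -m handwheel '[[[0,0,0],[0,0,0],0.03],[[0,0,0],[0,0,0],0.02],[[0,0,0],[0,0,0],0.015],[[0,0,0],[0,0,0],0.015]]' 12
python3 -m handwheel '[[[0,0,-0.02],[0,0,0],0.015],[[0,0,-0.05],[0,0,0],0.015],[[0,0,-0.06],[0,0,0],0.015],[[0,0,0],[0,0,0],0.015],[[0,0,0],[0,0,0],0.015]]'
python3 -m handwheel '[[[-0.0322,-0.0312,0],[0,0,0],0.015],[[-0.0322,-0.0312,0],[0,0,0],0.015],[[-0.0322,-0.0312,0],[0,0,0],0.015],[[-0.0322,-0.0312,0],[0,0,0],0.015],[[-0.0322,-0.0312,0],[0,0,0],0.015],[[0,0,0],[0,0,0],0.015],[[0,0,0],[0,0,0],0.015],[[0,0,0],[0,0,0],0.015]]'
python3 -c "
from h import *
print(go((.588,-.2235,.040)))"
```

```text
time: 27.95
position: [0.4559, -0.0423, 0.0355]
eef_rot: [-3.14, -0.002, 2.965]
force: [-1.1, -0.1, 0.8]
grip_width: 0.05
gripper_force: 0.0
time: 28.45
position: [0.4568, -0.0408, 0.0369]
eef_rot: [3.141, 0.001, 2.967]
force: [0.7, -0.7, 4.0]
grip_width: 0.0237
gripper_force: 12.0
time: 29.08
position: [0.4564, -0.0403, 0.1663]
eef_rot: [3.141, 0.0, 2.968]
force: [-0.1, 0.1, -0.8]
grip_width: 0.0241
gripper_force: 12.0
time: 30.08
position: [0.5874, -0.2215, 0.1658]
eef_rot: [3.141, -0.001, 2.968]
force: [0.6, -0.3, -0.7]
grip_width: 0.0239
gripper_force: 12.0
(array([-0.0011, -0.0019,  0.1257]), None)
```

```bash
python3 -m handwheel '[[[-0.001,-0.002,0.03],[0,0,0],0.015],[[0,0,0.035],[0,0,0],0.015],[[0,0,0.025],[0,0,0],0.015],[[0,0,0.015],[0,0,0],0.015],[[0,0,0.008],[0,0,0],0.015],[[0,0,0.004],[0,0,0],0.015],[[0,0,0.003],[0,0,0],0.015],[[0,0,0],[0,0,0],0.015],[[0,0,0],[0,0,0],0.015]]'
python3 -m handwheel '[[[0,0,0.002],[0,0,0],0.015],[[0,0,0.0015],[0,0,0],0.015],[[0,0,0.001],[0,0,0],0.015],[[0,0,0],[0,0,0],0.015],[[0,0,0],[0,0,0],0.015]]'
```

```text
time: 31.2
position: [0.5888, -0.2248, 0.0468]
eef_rot: [-3.142, 0.001, 2.967]
force: [0.0, -0.3, 0.0]
grip_width: 0.0242
gripper_force: 12.0
time: 31.82
position: [0.5886, -0.2247, 0.042]
eef_rot: [-3.142, -0.0, 2.967]
force: [-0.1, 0.1, -0.4]
grip_width: 0.0239
gripper_force: 12.0
```

```bash
python3 -m handwheel '[[[0,0,0.001],[0,0,0],0.015],[[0,0,0.001],[0,0,0],0.015],[[0,0,0],[0,0,0],0.015],[[0,0,0],[0,0,0],0.015]]';python3 -m handwheel '[[[0,0,0.001],[0,0,0],0.015],[[0,0,0],[0,0,0],0.015]]'
```

```text
time: 32.33
position: [0.5886, -0.2247, 0.04]
eef_rot: [-3.142, -0.0, 2.967]
force: [0.4, 0.4, -1.1]
grip_width: 0.0238
gripper_force: 12.0
time: 32.58
position: [0.589, -0.2248, 0.0396]
eef_rot: [3.141, 0.001, 2.967]
force: [-1.5, 1.8, 8.8]
grip_width: 0.0244
gripper_force: 12.0
```

```bash
python3 -m handwheel '[[[0,0,-0.001],[0,0,0],0.015],[[0,0,0],[0,0,0],0.036],[[0,0,0],[0,0,0],0.036],[[0,0,0],[0,0,0],0.036],[[0,0,-0.015],[0,0,0],0.036],[[0,0,-0.045],[0,0,0],0.036],[[0,0,-0.055],[0,0,0],0.036],[[0,0,0],[0,0,0],0.05]]'
python3 -m handwheel '[[[0.027,0.0405,0],[0,0,0],0.05],[[0.027,0.0405,0],[0,0,0],0.05],[[0.027,0.0405,0],[0,0,0],0.05],[[0.027,0.0405,0],[0,0,0],0.05],[[0.027,0.0405,0],[0,0,0],0.05],[[0.027,0.0405,0],[0,0,0],0.05],[[0.027,0.0405,0],[0,0,0],0.05],[[0.027,0.0405,0],[0,0,0],0.05],[[0.027,0.0405,0],[0,0,0],0.05],[[0.027,0.0405,0],[0,0,0],0.05],[[0.027,0.0405,0],[0,0,0],0.05],[[0,0,0],[0,0,0],0.05]]'
python3 -m handwheel '[[[0,0,0],[0,0,-0.16],0.05],[[0,0,0],[0,0,-0.16],0.05],[[0,0,0],[0,0,-0.16],0.05],[[0,0,0],[0,0,-0.16],0.05],[[0,0,0],[0,0,-0.155],0.05],[[0,0,0],[0,0,0],0.055],[[0,0,0],[0,0,0],0.055]]'
python3 -c "
from h import *
s=camera('scene');t=camera('top')
cv2.imwrite('pics/p5.png',cv2.resize(np.hstack([s[230:330,225:325],s[110:210,280:380]]),(800,400),interpolation=cv2.INTER_CUBIC))
print(go((.374,.265,.040),np.radians(35.5)),sense()['joint_pos'])"
```

```text
time: 33.58
position: [0.5904, -0.2258, 0.1599]
eef_rot: [-3.142, 0.006, 2.966]
force: [0.7, 0.2, -0.3]
grip_width: 0.0428
gripper_force: 0.0
time: 35.08
position: [0.3721, 0.2685, 0.1551]
eef_rot: [3.141, -0.0, 2.972]
force: [1.2, -0.2, 0.1]
grip_width: 0.05
gripper_force: 0.0
time: 35.95
position: [0.3738, 0.2652, 0.155]
eef_rot: [3.142, -0.0, -2.526]
force: [0.1, 0.2, 0.1]
grip_width: 0.0549
gripper_force: 0.0
(array([ 0.    , -0.0006,  0.115 ]), np.float64(-0.002094380009088681)) [-1.3518168   0.1663987   0.66256193  2.17097926 -0.13673746  0.84368821
  1.58351974]
```

View pics/p5.png

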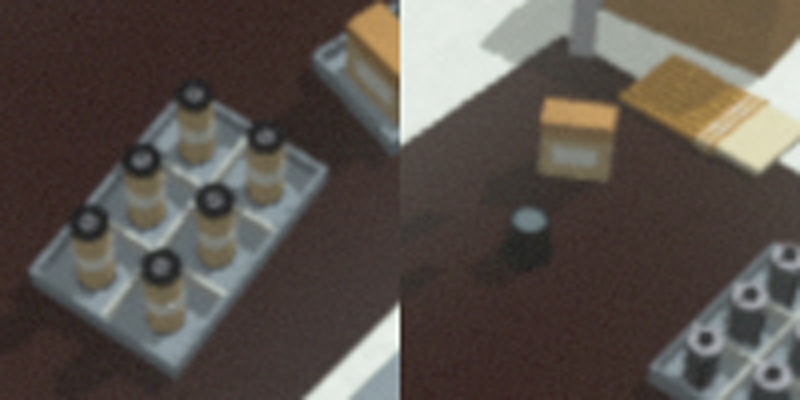

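Both rolls are placed upright, and the gripper is above the slide box. Now to grasp it.

```bash
python3 -m handwheel '[[[0,0,0.03],[0,0,0],0.055],[[0,0,0.035],[0,0,0],0.055],[[0,0,0.03],[0,0,0],0.055],[[0,0,0.02],[0,0,0],0.055],[[0,0,0],[0,0,0],0.055]]'
python3 -m handwheel '[[[0,0,0],[0,0,0],0.035],[[0,0,0],[0,0,0],0.025],[[0,0,0],[0,0,0],0.018],[[0,0,0],[0,0,0],0.018],[[0,0,0],[0,0,0],0.018]]' 15
python3 -m handwheel '[[[0,0,-0.02],[0,0,0],0.018],[[0,0,-0.05],[0,0,0],0.018],[[0,0,-0.06],[0,0,0],0.018],[[0,0,0],[0,0,0],0.018],[[0,0,0],[0,0,0],0.018]]'
python3 -c "
from h import *
print(go((.6553,.0617,.17),np.radians(-9.4)))"
```

```text
time: 36.67
position: [0.3731, 0.2649, 0.0391]
eef_rot: [-3.14, -0.002, -2.523]
force: [-0.4, 0.1, 0.6]
grip_width: 0.0548
gripper_force: 0.0
time: 37.3
position: [0.3738, 0.2661, 0.0405]
eef_rot: [3.141, 0.001, -2.521]
force: [-1.6, -0.7, 9.2]
grip_width: 0.0277
gripper_force: 14.9
time: 37.92
position: [0.3731, 0.2659, 0.1698]
eef_rot: [3.141, 0.0, -2.521]
force: [-0.3, 1.0, -1.2]
grip_width: 0.0281
gripper_force: 14.9
(array([-0.1107, -0.3302, -0.0004]), np.float64(0.7848454576496273))
```

```bash
python3 -m handwheel '[[[-0.0138,-0.0413,0],[0,0,0],0.018],[[-0.0138,-0.0413,0],[0,0,0],0.018],[[-0.0138,-0.0413,0],[0,0,0],0.018],[[-0.0138,-0.0413,0],[0,0,0],0.018],[[-0.0138,-0.0413,0],[0,0,0],0.018],[[-0.0138,-0.0413,0],[0,0,0],0.018],[[-0.0138,-0.0413,0],[0,0,0],0.018],[[-0.0138,-0.0413,0],[0,0,0],0.018]]'
python3 -m handwheel '[[[0,0,0],[0,0,0.157],0.018],[[0,0,0],[0,0,0.157],0.018],[[0,0,0],[0,0,0.157],0.018],[[0,0,0],[0,0,0.157],0.018],[[0,0,0],[0,0,0.157],0.018],[[0,0,0],[0,0,0],0.018],[[0,0,0],[0,0,0],0.018]]'
python3 -c "
from h import *
print(go((.6553,.0617,.0435),np.radians(-9.4)))"
```

```text
time: 38.92
position: [0.6557, 0.0597, 0.1675]
eef_rot: [3.141, -0.003, -2.522]
force: [-0.5, 0.7, -0.1]
grip_width: 0.028
gripper_force: 14.9
time: 39.8
position: [0.6551, 0.0608, 0.1689]
eef_rot: [-3.141, -0.001, 2.98]
force: [-0.3, 0.3, -1.5]
grip_width: 0.0278
gripper_force: 14.9
(array([-0.0002,  0.0011,  0.1254]), np.float64(0.0026189606036823854))
```

```bash
python3 -m handwheel '[[[0,0.001,0.03],[0,0,0],0.018],[[0,0,0.035],[0,0,0],0.018],[[0,0,0.025],[0,0,0],0.018],[[0,0,0.012],[0,0,0],0.018],[[0,0,0.006],[0,0,0],0.018],[[0,0,0],[0,0,0],0.018],[[0,0,0],[0,0,0],0.018]]'
python3 -c "
from h import *
s=camera('scene')
cv2.imwrite('pics/p6.png',cv2.resize(s[190:290,285:385],(500,500),interpolation=cv2.INTER_CUBIC))
print(go((.6553,.0617,.0435)))"
```

```text
time: 40.67
position: [0.6561, 0.062, 0.0628]
eef_rot: [3.141, 0.001, 2.977]
force: [-0.7, -0.2, -0.4]
grip_width: 0.0278
gripper_force: 14.9
(array([ 0.0007, -0.0005,  0.0192]), None)
```

View pics/p6.png

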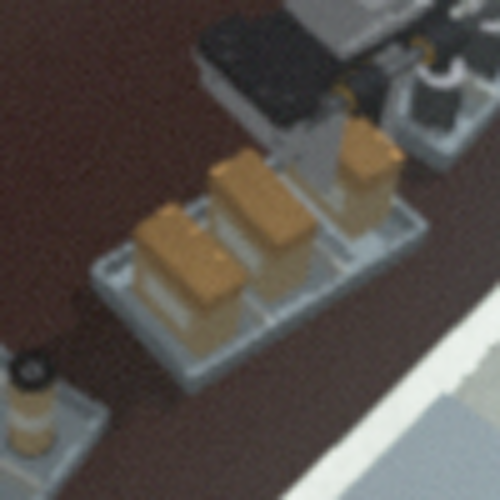

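The box lines up with its neighbours and sits over the empty cell. I'll lower it the last 19 mm.

```bash
python3 -m handwheel '[[[0,0,0.007],[0,0,0],0.018],[[0,0,0.005],[0,0,0],0.018],[[0,0,0.003],[0,0,0],0.018],[[0,0,0.002],[0,0,0],0.018],[[0,0,0],[0,0,0],0.018],[[0,0,0],[0,0,0],0.018]]'
python3 -m handwheel '[[[0,0,0.001],[0,0,0],0.018],[[0,0,0.001],[0,0,0],0.018],[[0,0,0],[0,0,0],0.018]]'
```

```text
time: 41.48
position: [0.6557, 0.062, 0.0451]
eef_rot: [3.142, 0.0, 2.977]
force: [-0.2, 0.0, -0.9]
grip_width: 0.028
gripper_force: 14.9
time: 41.85
position: [0.6557, 0.0619, 0.0436]
eef_rot: [3.141, 0.0, 2.977]
force: [-3.9, 1.3, 10.1]
grip_width: 0.0275
gripper_force: 15.0
```

```bash
python3 -m handwheel '[[[0,0,-0.001],[0,0,0],0.018],[[0,0,0],[0,0,0],0.038],[[0,0,0],[0,0,0],0.038],[[0,0,0],[0,0,0],0.038],[[0,0,-0.015],[0,0,0],0.038],[[0,0,-0.045],[0,0,0],0.038],[[0,0,-0.06],[0,0,0],0.038],[[0,0,-0.06],[0,0,0],0.038],[[0,0,-0.05],[0,0,0],0.038],[[0,0,0],[0,0,0],0.05],[[0,0,0],[0,0,0],0.05]]'
python3 -m handwheel '[[[0.05,0,0],[0,0,0],0.05],[[0.05,0,0],[0,0,0],0.05],[[0.05,0,0],[0,0,0],0.05],[[0,0,0],[0,0,0],0.05],[[0,0,0],[0,0,0],0.05],[[0,0,0],[0,0,0],0.05]]'
python3 -c "
from h import *
s=camera('scene')
cv2.imwrite('pics/p7.png',cv2.resize(s[120:330,180:420],(686,600),interpolation=cv2.INTER_CUBIC))"
```

```text
time: 43.22
position: [0.6553, 0.0621, 0.274]
eef_rot: [3.141, -0.0, 2.977]
force: [-1.1, 0.3, -0.5]
grip_width: 0.0501
gripper_force: 0.0
time: 43.98
position: [0.5139, 0.0851, 0.2747]
eef_rot: [-3.14, 0.001, 2.975]
force: [0.4, -0.4, 0.8]
grip_width: 0.0497
gripper_force: 0.0
```

View pics/p7.png

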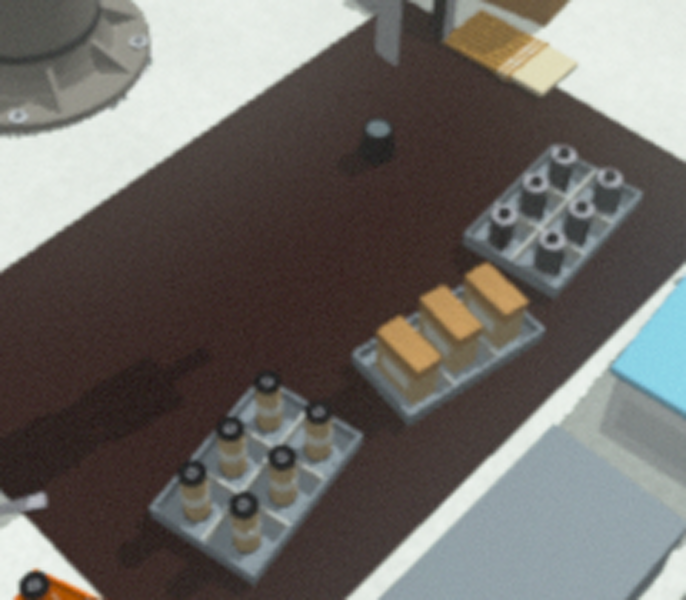

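All five pieces stand upright in their own cells, and the loupe and brush haven't moved. I'm handing in the job.

```bash
python3 -c "
from rig import job_done
print(job_done())"
```

```text
the job is handed in; nothing more can be done
None
```

The job is handed in: both cassettes, both roll films and the slide box stand upright in their own tray cells, and the loupe and brush were left where they were.

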